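Bolt the egg incubator's lid

TASK

Lock the egg incubator's lid: with one fingertip press the yellow spring catch down and keep it held down while the other finger pushes the bolt by its red tab all the way into its keeper on the control head, then take the hand away so that the catch springs up again behind the bolt. Do not let the catch up while the bolt is part-way, and leave the vial, the dish, the egg tray and the wash bottle where they stand.

Things in the scene. Friction and masses are not known exactly. Their poses are not given: they have to be found in the camera images.
- incubator: White bench-top egg incubator, fixed box 280 (x) x 320 (y) x 110 mm high, a bolt lock on its roof. Origin: centre of its underside, on the bench; all offsets below are in its frame, in mm. Grey lid at y below 60, white control head above. The bolt shoots along its +y. Besides catch, bolt and straps, only the catch's end cheeks (up to z = 130) stand above the roof.
- keeper (a point): Centre of the keeper's mouth, (30, 78, 122): an aluminium strap on the control head that receives the bolt. Two more such straps guide the bolt at y = -108 and y = 38. Straps are 10 to 14 long in y, span x 14 to 46 and stand up to z = 134
- bolt_tab (a point): Middle of the top edge of the bolt's red upright tab: at (30, -35 + bolt travel, 167). Tab 30 wide (x), 10 thick (y): its rear (-y) face, to push on, lies 5 behind this point. The red part spans z 135 to 167 (round-edged), on a steel foot 12 wide. The bolt rod below is 12 in diameter, top at z = 128: behind the tab a fingertip has free air down to z = 128.
- bolt (a joint): Travel of the bolt in m along the incubator's +y: 0 to 0.002 at the start (withdrawn), 0.040 fully home, against a stop. About 2 N of friction; it stays where left. With the catch up it is blocked at about 0.003; the catch, if let up at 0.016 to 0.022, drops into a notch and blocks it too. From 0.035 on the catch can spring up behind it and lock it.
- catch_top (a point): Centre of the flat top of the yellow spring catch, a straight press bar 30 wide (x) by 140 long (y), beside the bolt and parallel to it: at (-30, -20, 145 - press depth), 60 in -x from the bolt's centre line. A fingertip may slide along it while pressing.
- catch (a joint): How far the catch is pressed straight down, in m: 0 up, 0.010 at its bottom stop (top then at z = 135). Spring force 3 N when up, 6 N at the bottom. The bolt is free to slide when it is more than 0.006 down, at any place of the finger on the bar.
- vial: Small glass vial with blue cap, 26 mm in diameter, 45 mm high, loose on the incubator's roof at its +x side, about 100 mm from the roof's centre line (x about 100). Origin: centre of its underside. Leave alone.
- dish: Clear plastic dish, 60 mm in diameter, 14 mm high, loose on the roof at its +x side, about 100 mm from the roof's centre line (x about 100). Origin: centre of its underside. Leave alone.
- egg_tray: Cardboard tray with four eggs, 140 x 140 mm, 68 mm high over the eggs, loose on the bench beside the incubator. Origin: centre of its underside. Leave alone.
- wash_bottle: White bottle with red cap, 64 mm in diameter, 150 mm high, loose on the bench beside the incubator. Origin: centre of its underside. Leave alone.

How it is judged (in metres and radians):
On the way, in this order (a step that is already met when the one before it is completed fails the run):
1. the catch is pressed down by a finger, the bolt still withdrawn (value of joint catch above 0.006 m and contact force between catch and the fingers above 0.5 N and value of joint bolt below 0.008 m), for 0.05 s.
2. the bolt is pushed along by a finger while a finger holds the catch down (value of joint catch above 0.005 m and contact force between catch and the fingers above 0.3 N and contact force between bolt and the fingers above 0.1 N and value of joint bolt between 0.012 and 0.034 m), for 0.05 s.
3. the bolt is home and the catch has sprung up behind it (value of joint bolt above 0.034 m and value of joint catch below 0.003 m), for 0.2 s.
At the end, for the whole second after the job is handed in: The bolt has travelled more than 34 of its 40 mm and is at rest, the catch is up again behind it (pressed less than 3 mm), and the vial, dish, egg tray and wash bottle stand upright within 15 mm of where they were (all of step 3 and velocity of joint bolt between -0.005 and 0.005 m/s and distance of each of vial, dish, egg_tray, wash_bottle from where it was at the start of the episode below 0.015 m and angle between each of vial, dish, egg_tray, wash_bottle's own z axis and vertical below 0.2 rad); the robot touches nothing.
It fails at once if the catch was let up while the bolt was part-way (value of joint bolt between 0.01 and 0.03 m and value of joint catch below 0.003 m).
It fails at once if the vial, dish, egg tray or wash bottle was lifted, shoved more than 15 mm or tipped (distance of any of vial, dish, egg_tray, wash_bottle from where it was at the start of the episode above 0.015 m or angle between any of vial, dish, egg_tray, wash_bottle's own z axis and vertical above 0.3 rad).
It also fails if it takes over 32 s, if anything falls off the work surface, if the arm or the gripper's body presses on something with over 40 N, if the wrist force passes 120 N, or if a joint passes its speed limit or range.

ROBOT

A 7-joint arm with a two-finger parallel gripper is mounted at the origin on the work surface. World frame = base frame: x ahead of the robot, y to its left, z up, the work surface at z = 0. Lengths are in m, angles in degrees, forces in N, time in s.
With the tool pointing down it reaches from about 0.4 to 0.85 m from the base axis. Payload 6.9 kg.
Tool frame: the origin (TCP) lies midway between the tips of the shut fingers; the grasp point (between the pads) lies 19 mm behind it; z points along the fingers, y is the line along which they close (so a half turn about z gives the same grasp; the last joint's range is limited). The gripper opens to 85 mm and grips with 20 to 120 N. Pads are 22 mm wide; open, the fingers measure 114 mm over their backs; the gripper's body (76 mm by 85 mm) begins 54 mm behind the grasp point. The pads swing forward as they close: fully open they stand 13 mm farther back than shut.
Start: joints at [-60.705, 29.078, -13.613, 85.955, 7.202, 65.827, -8.869], TCP at [0.247, 0.574, 0.231] pointing down, gripper open.
Joint ranges: [-176.47, 176.47], [-13.61, 117.27], [-81.72, 77.17], [0.22, 143.17], [-87.28, 267.28], [10, 112.55], [-165.47, 165.47]. Speed limits (degrees/s): [136.94, 136.94, 180, 180, 180, 180, 180].

INTERFACE

Orientations are given as a 3x3 rotation matrix whose columns are the frame's x, y, z axes.
In Python, from plant import manip gives the robot as it stands.
- The arm moves only by the tool drive_tool, never from a script. Its argument "targets" is a list of rows, each a list of 2 entries, a list of its own where there are three numbers: the shift along the tool's x, y, z in units of 300 mm (1.0 is 300 mm), then the turn, a rotation vector about the tool's x, y, z in units of 0.5 rad (1.0 is 0.5 rad). In form: [[[x, y, z], [rx, ry, rz]], ...]. A call has 1 to 10 rows; each row is the pose to reach, as a shift and turn from the pose commanded when the call began, along the tool's axes at that moment; what a row does not reach only later rows make up. A row lasts 1/8 s, in which the tool goes at most 62.5 mm and 10.7 degrees, less where a joint would pass 70% of its speed; a pose out of reach is approached as far as the arm can. A call with a number of a shift or a turn outside -1 to 1 is refused whole. A call with a gripper value outside its range is refused whole. "grip" is the closure, from -1 (fully open) to 1 (shut), so that 0 is half open, set as the call begins (left out, the last holds). The fingers move at their own pace and stop on an object; "force" is the grip in N (left out, the last holds). Time passes only in rows, so rows that repeat a pose let the fingers close. It gives the time, the measured TCP pose, the force, the opening and the grip force at its end, in the units of the state.
- manip.get_obs(): the state, without advancing time (a new reading comes with each control period).
- manip.grab_frame(name): name is "scene" or "top" or "wrist"; returns the picture (384x512x3 uint8, red, green, blue); there is no depth.
- manip.camera_info(name): a dict with "fx", "fy", "cx", "cy" (pixels), "k1" (the pictures are not rectified: a ray, as slopes to the right and down, at radius r is drawn at 1 + k1 r^2 times it, then the intrinsics apply), "world_from_camera" (4x4, takes a point from camera to world coordinates). Camera axes: x right, y down, z forward; pixel columns grow to the right and rows downward; lengths in m; the calibration is good to about 2 mm. A picture is of the moment at which its call begins: read the wrist's pose just before it. camera_info takes no time and is no camera call; for the wrist camera it gives the pose at the moment of the call.
- manip.finish_job(): hands the job in; it is judged then, once.
Trained networks look in the newest picture that a camera, given by its name, has taken for a name from the list of things; names that differ only in an ending like _2 or _b are one class to them, and where a whole thing is asked for, a point or a joint stands for the part that bears it (a point fixed in the world has none). Each returns a list of dicts, best first, with "conf" (0 to 1); they miss things now and then, are a little off and sometimes report something else, mostly with a low value. They report only what shows in the picture. A call takes as long as a camera call.
- manip.find_in(camera, target): "point" ([x, y, z] in m, in the coordinates of the camera as it stood for that picture, good to about 4 mm: the middle of the surface that is visible of it).
- manip.pinpoint(camera, target): "point" ([x, y, z] in m, in the coordinates of the camera as it stood for that picture, good to about 4 mm: a listed point, or the origin of a listed thing).
The state is a dict: "time_s": time; "joint_positions": joint angles; "qvel": joint speeds; "effort": joint torques, N m; "position": TCP position; "tool_rot": TCP orientation; "ft_force": force on the tool from outside, world axes, zero at the start; "torque": the same for the moment, N m; "width": finger opening in m; "finger_force": force on a finger pad.
Only numpy, scipy, OpenCV 4.12 (cv2) and the standard library are available. Lean on these libraries where they do the work, as an engineer would, in place of code of your own. Each camera call takes 0.05 s, during which the arm holds its last target. There are 200 camera calls.

## Working session

There is one attempt and no reset: what is moved stays moved. The work goes in short steps, Python scripts to look and compute and a tool call to move; the robot and the scene stay as the last step left them, time stands still between calls to the robot, and variables do not carry over. Pictures are saved under pics/ and viewed, at most 10 in all, crops included, and the job is handed in when it is done.

Besides the shell and the picture viewer there is one more tool, called after "Request:" as a command line: name --argument value ..., lists and objects as JSON in quotes. drive_tool: Moves the arm, as the interface text tells. Its arguments: {"type":"object","properties":{"targets":{"type":"array","items":{"type":"array"}},"grip":{"type":"number"},"force":{"type":"number"}},"required":["targets"]}

```bash
mkdir -p pics; cat > h.py <<'E'
import numpy as np, cv2
from plant import manip
def look(cam, names, fn='pinpoint'):
    T=np.array(manip.camera_info(cam)['world_from_camera'])
    out={}
    for n in names:
        r=getattr(manip,fn)(cam,n)
        out[n]=[((T@np.r_[d['point'],1])[:3].round(4),round(d['conf'],2)) for d in r[:2]]
    return out
E
python3 - <<'E'
from h import *
o=manip.get_obs(); print(o['time_s'],o['position'],o['tool_rot'],o['width'])
ims=[]
for c in ['scene','top']:
    im=manip.grab_frame(c); ims.append(im)
    for k,v in look(c,['incubator','keeper','bolt_tab','catch_top','vial','dish','egg_tray','wash_bottle']).items(): print(c,k,v)
cv2.imwrite('pics/a.png',cv2.resize(np.vstack(ims)[:,:,::-1],(400,600)))
cv2.imwrite('pics/top.png',cv2.resize(ims[1][:,:,::-1],(800,600)))
cv2.imwrite('pics/scene.png',cv2.resize(ims[0][:,:,::-1],(800,600)))
E
```

```text
0.0 [0.24660307 0.57374304 0.230422  ] [[-9.18785951e-01  3.94755486e-01 -6.94428689e-04]
 [ 3.94756097e-01  9.18784447e-01 -1.66253612e-03]
 [-1.82649779e-05 -1.80164479e-03 -9.99998377e-01]] 0.08481644480603931
scene incubator [(array([ 0.5937, -0.1042, -0.001 ]), 0.88)]
scene keeper [(array([ 0.6227, -0.0277,  0.1219]), 0.94)]
scene bolt_tab [(array([ 0.6226, -0.1407,  0.168 ]), 0.57), (array([ 0.5402, -0.3703, -0.0011]), 0.56)]
scene catch_top [(array([ 0.5602, -0.1237,  0.1458]), 0.71)]
scene vial [(array([ 0.7008, -0.0444,  0.1088]), 0.76)]
scene dish [(array([ 0.6954, -0.202 ,  0.1086]), 0.7)]
scene egg_tray [(array([0.5462, 0.1522, 0.0025]), 0.75)]
scene wash_bottle [(array([ 5.403e-01, -3.670e-01, -5.000e-04]), 0.65)]
top incubator [(array([ 0.5932, -0.1113,  0.0012]), 0.78)]
top keeper [(array([ 0.6255, -0.0311,  0.1178]), 0.74)]
top bolt_tab [(array([ 0.6198, -0.1391,  0.1688]), 0.84)]
top catch_top [(array([ 0.5638, -0.1235,  0.145 ]), 0.89), (array([ 0.6255, -0.0301,  0.1166]), 0.7)]
top vial [(array([ 0.6981, -0.0502,  0.1121]), 0.68)]
top dish []
top egg_tray [(array([0.5439, 0.1548, 0.0029]), 0.69), (array([ 0.6982, -0.2004,  0.1066]), 0.32)]
top wash_bottle [(array([ 0.54  , -0.369 ,  0.0015]), 0.71)]
```

View pics/top.png

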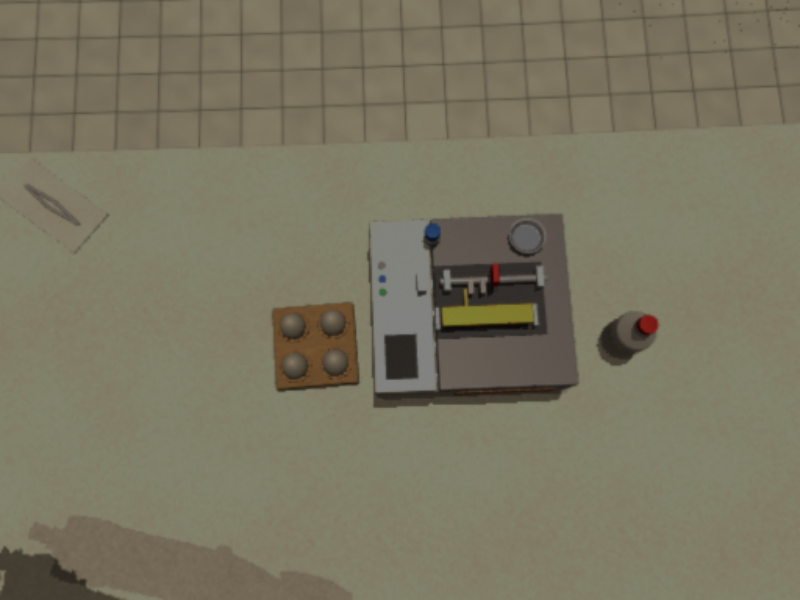

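View pics/scene.png

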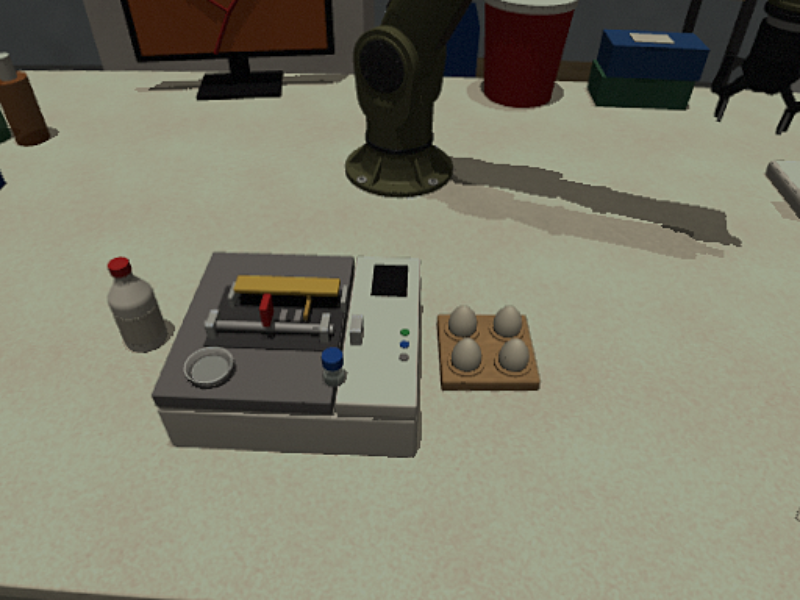

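The two pictures agree with the networks' points. In the top view (up = +x, left = +y) the yellow bar runs from (440,317) to (535,313), the red tab is at (495,273), the vial at (432,233) and the dish at (527,237). The incubator is almost axis-aligned. Next I'll fit its pose and compute the approach.

```bash
cat >> h.py <<'E'
def fit(obs, travel=.001):
    from scipy.optimize import least_squares
    M=dict(incubator=(0,0,0),keeper=(.03,.078,.122),bolt_tab=(.03,-.035+travel,.167),catch_top=(-.03,-.02,.145))
    def res(p):
        c,s=np.cos(p[2]),np.sin(p[2])
        return np.concatenate([np.r_[p[0]+c*M[k][0]-s*M[k][1],p[1]+s*M[k][0]+c*M[k][1]]-np.array(v)[:2] for k,v in obs])
    r=least_squares(res,[.593,-.108,0],loss='soft_l1',f_scale=.004); return r.x,r.fun.round(4)
def togo(goal,yaw,z):
    """tool-frame shift (units .3 m) and turn (units .5 rad) to bring tool y to incubator x, tool x to incubator y"""
    from scipy.spatial.transform import Rotation as R
    o=manip.get_obs();Rt=np.array(o['tool_rot']);c,s=np.cos(yaw),np.sin(yaw)
    G=np.array([[-s,c,0],[c,s,0],[0,0,-1.]])
    return (Rt.T@(np.r_[goal,z]-o['position'])/.3).round(3), (R.from_matrix(Rt.T@G).as_rotvec()/.5).round(3)
E
python3 - <<'E'
from h import *
obs=[('incubator',(.5937,-.1042)),('keeper',(.6227,-.0277)),('bolt_tab',(.6226,-.1407)),('catch_top',(.5602,-.1237)),
('incubator',(.5932,-.1113)),('keeper',(.6255,-.0311)),('bolt_tab',(.6198,-.1391)),('catch_top',(.5638,-.1235))]
p,f=fit(obs);print(p,f)
c,s=np.cos(p[2]),np.sin(p[2])
g=p[:2]+np.array([[c,-s],[s,c]])@np.r_[0,-.060]
print(g,togo(g,p[2],.26))
E
```

```text
[ 0.59254874 -0.10561906 -0.02957903] [-0.0012 -0.0014  0.0021 -0.0008 -0.0011  0.0002  0.0018 -0.001  -0.0007
  0.0057 -0.0007  0.0026  0.0017 -0.0014 -0.0018 -0.0012]
[ 0.59077426 -0.16559282] (array([-2.027, -1.813, -0.096]), array([-0.   , -0.   ,  2.389]))
```

Request:
drive_tool --targets '[[[0,0,-0.1],[0,0,0]],[[-0.12,-0.11,-0.1],[0,0,0.12]],[[-0.26,-0.235,-0.1],[0,0,0.25]],[[-0.4,-0.36,-0.1],[0,0,0.4]],[[-0.54,-0.485,-0.1],[0,0,0.55]],[[-0.68,-0.61,-0.1],[0,0,0.7]],[[-0.82,-0.735,-0.1],[0,0,0.85]],[[-0.95,-0.85,-0.1],[0,0,1.0]],[[-0.95,-0.85,-0.1],[0,0,1.0]]]' --grip -0.06 --force 40

```text
time_s: 2.02
position: [0.4097, 0.2233, 0.2616]
tool_rot: [[-0.611, 0.792, 0.001], [0.792, 0.611, -0.001], [-0.002, 0.0, -1.0]]
ft_force: [-0.4, 1.1, -0.1]
width: 0.0453
finger_force: 0.0
```

```bash
python3 -c "
from h import *
print(togo([.5908,-.1656],-.0296,.26))"
```

```text
(array([-1.395, -0.314,  0.008]), array([0.002, 0.003, 1.373]))
```

Request:
drive_tool --targets '[[[-0.12,-0.03,0],[0,0,0.12]],[[-0.28,-0.06,0],[0,0,0.27]],[[-0.44,-0.1,0],[0,0,0.44]],[[-0.6,-0.135,0],[0,0,0.6]],[[-0.76,-0.17,0],[0,0,0.76]],[[-0.9,-0.2,0],[0,0,0.9]],[[-0.95,-0.21,0],[0,0,0.98]],[[-0.95,-0.21,0],[0,0,0.98]]]'

```text
time_s: 3.02
position: [0.5344, -0.0352, 0.261]
tool_rot: [[-0.174, 0.985, -0.0], [0.985, 0.174, 0.0], [0.0, -0.0, -1.0]]
ft_force: [-0.4, -0.2, -0.4]
width: 0.0453
finger_force: 0.0
```

```bash
python3 -c "
from h import *
print(togo([.5908,-.1656],-.0296,.26))"
```

```text
(array([-0.461,  0.11 ,  0.003]), array([-0.001, -0.001,  0.409]))
```

Request:
drive_tool --targets '[[[-0.12,0.03,0],[0,0,0.1]],[[-0.25,0.06,0],[0,0,0.22]],[[-0.38,0.09,0],[0,0,0.34]],[[-0.461,0.11,0],[0,0,0.409]],[[-0.461,0.11,0],[0,0,0.409]]]'

```text
time_s: 3.65
position: [0.591, -0.1656, 0.2609]
tool_rot: [[0.029, 1.0, -0.001], [1.0, -0.029, 0.0], [0.0, -0.001, -1.0]]
ft_force: [-0.1, 0.6, -0.4]
width: 0.045
finger_force: 0.0
```

```bash
python3 - <<'E'
from h import *
A=[]
for c in ['wrist','scene']:
    im=manip.grab_frame(c)
    if c=='wrist': cv2.imwrite('pics/w1.png',im[:,:,::-1])
    r=look(c,['incubator','keeper','bolt_tab','catch_top'])
    for k,v in r.items(): print(c,k,v)
    A+=[(k,v[0][0]) for k,v in r.items() if v and v[0][1]>.5]
print(fit(A)); print(manip.get_obs()['position'])
E
```

```text
wrist incubator [(array([ 0.5889, -0.1061, -0.0041]), 0.96)]
wrist keeper [(array([ 0.6254, -0.0262,  0.128 ]), 0.78)]
wrist bolt_tab [(array([ 0.6215, -0.14  ,  0.1689]), 0.88)]
wrist catch_top [(array([ 0.5649, -0.1231,  0.1471]), 0.65)]
scene incubator [(array([ 0.5935, -0.1058, -0.002 ]), 0.87)]
scene keeper [(array([ 0.6237, -0.0316,  0.1193]), 0.63)]
scene bolt_tab [(array([ 0.6231, -0.1399,  0.1655]), 0.72)]
scene catch_top [(array([ 0.5614, -0.1248,  0.1486]), 0.67)]
(array([ 0.59273266, -0.10544335, -0.02394543]), array([ 0.0038,  0.0007, -0.0008, -0.002 ,  0.0004, -0.0002, -0.0026,
       -0.0016, -0.0008,  0.0004,  0.0009,  0.0034, -0.0012, -0.0003,
        0.0009,  0.0001]))
[ 0.59076204 -0.16568602  0.26145391]
```

View pics/w1.png

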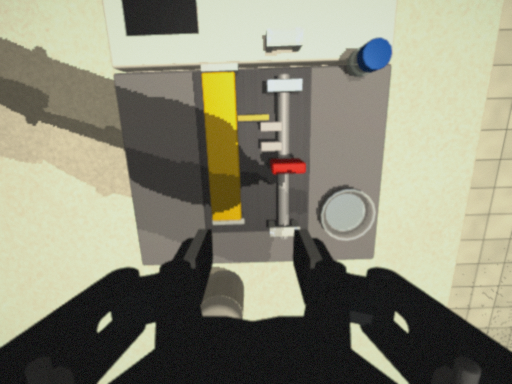

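The wrist view confirms the fit: bar at (225,145), tab at (289,166), and the fingers straddle the bar and rod just behind the tab. Now I'll descend to just above the catch.

Request:
drive_tool --targets '[[[0,0,0.08],[0,0,0]],[[0,0,0.18],[0,0,0]],[[0,0,0.27],[0,0,0]],[[0,0,0.33],[0,0,0]],[[0,0,0.37],[0,0,0]],[[0,0,0.37],[0,0,0]]]'

```text
time_s: 4.9
position: [0.5904, -0.166, 0.1497]
tool_rot: [[0.03, 1.0, -0.001], [1.0, -0.03, 0.0], [0.0, -0.001, -1.0]]
ft_force: [-0.2, 0.7, 1.0]
width: 0.045
finger_force: 0.0
```

Request:
drive_tool --targets '[[[0,0,0.01],[0,0,0]],[[0,0,0.02],[0,0,0]],[[0,0,0.02],[0,0,0]]]'

```text
time_s: 5.28
position: [0.5908, -0.1661, 0.1444]
tool_rot: [[0.029, 1.0, 0.0], [1.0, -0.029, 0.0], [0.0, 0.0, -1.0]]
ft_force: [-0.4, -0.4, 0.1]
width: 0.0452
finger_force: 0.0
```

Request:
drive_tool --targets '[[[0,0,0.01],[0,0,0]],[[0,0,0.02],[0,0,0]],[[0,0,0.02],[0,0,0]]]'

```text
time_s: 5.65
position: [0.591, -0.1663, 0.1384]
tool_rot: [[0.03, 1.0, 0.001], [1.0, -0.03, -0.0], [-0.0, 0.001, -1.0]]
ft_force: [-0.5, -0.2, 4.6]
width: 0.0457
finger_force: 1.8
```

Request:
drive_tool --targets '[[[0,0,0.006],[0,0,0]],[[0,0,0.01],[0,0,0]],[[0,0,0.01],[0,0,0]]]'

```text
time_s: 6.02
position: [0.591, -0.1663, 0.1354]
tool_rot: [[0.029, 1.0, 0.001], [1.0, -0.029, -0.0], [-0.0, 0.001, -1.0]]
ft_force: [1.3, 0.4, 4.4]
width: 0.0453
finger_force: 2.3
```

Request:
drive_tool --targets '[[[0,0,0.006],[0,0,0]],[[0,0,0.01],[0,0,0]],[[0,0,0.01],[0,0,0]]]'

```text
time_s: 6.4
position: [0.591, -0.1663, 0.1327]
tool_rot: [[0.03, 1.0, 0.001], [1.0, -0.03, -0.0], [-0.0, 0.001, -1.0]]
ft_force: [0.6, 0.3, 7.4]
width: 0.0449
finger_force: 3.7
```

```bash
python3 - <<'E'
from h import *
F=[]
for i in range(4):
    im=manip.grab_frame('wrist'); F.append(manip.get_obs()['ft_force'])
print(np.mean(F,0),np.std(F,0)); r=look('wrist',['catch_top','bolt_tab','incubator']);print(r)
im2=manip.grab_frame('scene');print(look('scene',['catch_top','bolt_tab']))
cv2.imwrite('pics/w2.png',np.hstack([cv2.resize(im,(400,300)),cv2.resize(im2[130:280,80:280],(400,300))])[:,:,::-1])
E
```

```text
[ 0.31023517 -0.31165321  7.44625525] [0.28426254 0.39809796 0.36161342]
{'catch_top': [(array([ 0.5643, -0.1261,  0.1342]), 0.59)], 'bolt_tab': [(array([ 0.6222, -0.1389,  0.1653]), 0.61)], 'incubator': [(array([ 5.928e-01, -1.070e-01,  3.000e-04]), 0.78), (array([ 0.5658, -0.1286,  0.1365]), 0.34)]}
{'catch_top': [(array([ 0.5613, -0.125 ,  0.1349]), 0.89), (array([ 0.627 , -0.1416,  0.1657]), 0.34)], 'bolt_tab': [(array([ 0.6246, -0.1418,  0.1641]), 0.75)]}
```

View pics/w2.png

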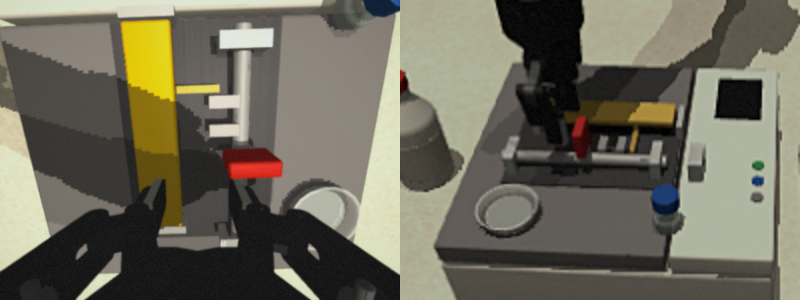

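The catch is at its bottom stop (network z about 0.1345, 7.4 N). In the pictures the left fingertip is on the yellow bar at (155,190) and the right one is just behind the red tab at (240,185). Now I'll push along +y, which is tool +x.

Request:
drive_tool --targets '[[[0.016,0,0],[0,0,0]],[[0.03,0,0],[0,0,0]],[[0.044,0,0],[0,0,0]],[[0.058,0,0],[0,0,0]],[[0.072,0,0],[0,0,0]],[[0.086,0,0],[0,0,0]],[[0.1,0,0],[0,0,0]]]'

```text
time_s: 7.78
position: [0.5911, -0.1396, 0.1328]
tool_rot: [[0.032, 0.999, 0.0], [0.999, -0.032, -0.004], [-0.004, 0.0, -1.0]]
ft_force: [-2.1, -7.5, 6.8]
width: 0.0456
finger_force: 4.6
```

```bash
python3 - <<'E'
from h import *
F=[]
for i in range(3):
    im=manip.grab_frame('wrist'); F.append(manip.get_obs()['ft_force'])
print(np.mean(F,0)); print(look('wrist',['catch_top','bolt_tab']))
im2=manip.grab_frame('scene');print(look('scene',['catch_top','bolt_tab']))
E
```

```text
[-1.12273176 -6.71243723  7.80262298]
{'catch_top': [(array([ 0.5657, -0.1249,  0.1351]), 0.56)], 'bolt_tab': [(array([ 0.6247, -0.1247,  0.1673]), 0.71), (array([ 0.6954, -0.0493,  0.1102]), 0.63)]}
{'catch_top': [(array([ 0.5626, -0.1251,  0.136 ]), 0.88)], 'bolt_tab': [(array([ 0.6234, -0.1222,  0.1668]), 0.95)]}
```

Request:
drive_tool --targets '[[[0.014,0,0],[0,0,0]],[[0.028,0,0],[0,0,0]],[[0.042,0,0],[0,0,0]],[[0.056,0,0],[0,0,0]],[[0.07,0,0],[0,0,0]]]'

```text
time_s: 8.8
position: [0.5916, -0.1188, 0.1328]
tool_rot: [[0.032, 0.999, -0.0], [0.999, -0.032, -0.004], [-0.004, 0.0, -1.0]]
ft_force: [-1.9, -7.8, 7.4]
width: 0.0452
finger_force: 4.9
```

Request:
drive_tool --targets '[[[0.006,0,0],[0,0,0]],[[0.01,0,0],[0,0,0]],[[0.01,0,0],[0,0,0]]]'

```text
time_s: 9.18
position: [0.5918, -0.1159, 0.1328]
tool_rot: [[0.032, 0.999, 0.0], [0.999, -0.032, -0.004], [-0.004, 0.0, -1.0]]
ft_force: [-1.8, -7.8, 8.0]
width: 0.0453
finger_force: 5.7
```

```bash
python3 - <<'E'
from h import *
im=manip.grab_frame('wrist'); print(manip.get_obs()['ft_force']); print(look('wrist',['catch_top','bolt_tab']))
im2=manip.grab_frame('scene');print(look('scene',['catch_top','bolt_tab']))
E
```

```text
[-2.51714928 -8.3689763   7.15765974]
{'catch_top': [(array([ 0.5617, -0.1263,  0.1338]), 0.64)], 'bolt_tab': [(array([ 0.622 , -0.1055,  0.1663]), 0.96)]}
{'catch_top': [(array([ 0.5615, -0.1248,  0.137 ]), 0.81)], 'bolt_tab': [(array([ 0.6252, -0.1017,  0.1673]), 0.69)]}
```

Travel is now about 37 to 38 mm; I'll push on to the stop.

Request:
drive_tool --targets '[[[0.006,0,0],[0,0,0]],[[0.01,0,0],[0,0,0]],[[0.01,0,0],[0,0,0]]]'

```text
time_s: 9.85
position: [0.5918, -0.1158, 0.1328]
tool_rot: [[0.035, 0.999, 0.0], [0.999, -0.035, -0.007], [-0.007, 0.001, -1.0]]
ft_force: [-1.3, -14.4, 6.5]
width: 0.0451
finger_force: 8.0
```

Request:
drive_tool --targets '[[[0.004,0,0],[0,0,0]],[[0.008,0,0],[0,0,0]],[[0.008,0,0],[0,0,0]]]'

```text
time_s: 10.22
position: [0.5917, -0.1157, 0.1329]
tool_rot: [[0.037, 0.999, 0.001], [0.999, -0.037, -0.01], [-0.01, 0.001, -1.0]]
ft_force: [-1.4, -19.2, 4.3]
width: 0.0449
finger_force: 10.2
```

The force rises with no motion, so the bolt is home. I'll back off a little, then lift straight up.

Request:
drive_tool --targets '[[[-0.015,0,0],[0,0,0]],[[-0.03,0,0],[0,0,0]],[[-0.03,0,-0.02],[0,0,0]],[[-0.03,0,-0.06],[0,0,0]],[[-0.03,0,-0.14],[0,0,0]],[[-0.03,0,-0.24],[0,0,0]],[[-0.03,0,-0.34],[0,0,0]],[[-0.03,0,-0.4],[0,0,0]],[[-0.03,0,-0.4],[0,0,0]]]'

```text
time_s: 11.35
position: [0.5927, -0.1157, 0.2536]
tool_rot: [[0.029, 1.0, 0.002], [1.0, -0.029, -0.0], [-0.0, 0.002, -1.0]]
ft_force: [-0.0, 0.5, -1.2]
width: 0.0453
finger_force: 0.0
```

```bash
python3 - <<'E'
from h import *
im=manip.grab_frame('wrist'); print(manip.get_obs()['ft_force']); print(look('wrist',['catch_top','bolt_tab']))
im2=manip.grab_frame('scene');print(look('scene',['catch_top','bolt_tab','vial','dish','egg_tray','wash_bottle']))
cv2.imwrite('pics/w3.png',np.hstack([cv2.resize(im,(400,300)),cv2.resize(im2[130:280,80:280],(400,300))])[:,:,::-1])
E
```

```text
[ 0.34774273  0.20609229 -0.48679084]
{'catch_top': [(array([ 0.5653, -0.1245,  0.1437]), 0.83)], 'bolt_tab': [(array([ 0.621 , -0.104 ,  0.1645]), 0.63)]}
{'catch_top': [(array([ 0.6288, -0.1035,  0.165 ]), 0.73)], 'bolt_tab': [(array([ 0.62  , -0.0988,  0.166 ]), 0.82)], 'vial': [(array([ 0.6977, -0.0445,  0.1085]), 0.78)], 'dish': [(array([ 0.6939, -0.2027,  0.109 ]), 0.92)], 'egg_tray': [(array([ 5.443e-01,  1.531e-01, -5.000e-04]), 0.86)], 'wash_bottle': [(array([ 0.5421, -0.368 , -0.0017]), 0.61)]}
```

View pics/w3.png

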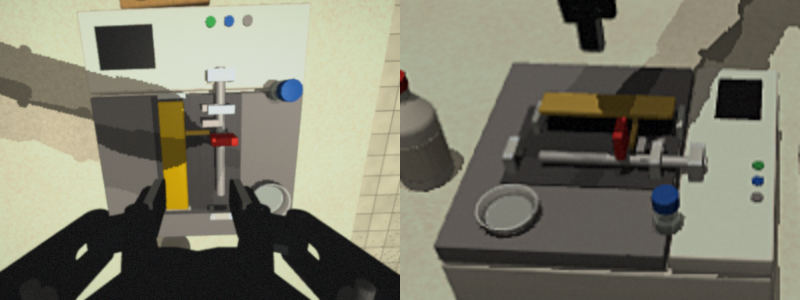

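The bolt is now in the keeper at (690,160), the catch is up (z about 0.144), and the loose items haven't moved.

```bash
python3 -c "
from h import *
print(manip.finish_job())"
```

```text
the job is handed in; nothing more can be done
None
```

The lid is locked: the bolt is home in its keeper, the catch has sprung up behind it, and the vial, dish, egg tray and wash bottle are where they stood. The job is handed in; no verdict was returned.

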